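# Break the lid stay and shut the polishing-disc case

## Robot

A 6-joint arm with a two-finger parallel gripper is mounted at the origin on the work surface. World frame = base frame: x ahead of the robot, y to its left, z up, the work surface at z = 0. Lengths are in m, angles in rad, forces in N, time in s.
With the tool pointing down it reaches from about 0.375 to 0.925 m from the base axis. Payload 5.7 kg.
Tool frame: the origin (TCP) lies at the very end of the fingers, on their centre line; the grasp point (between the pads) lies 19 mm behind it; z points along the fingers, y is the line along which they close (so a half turn about z gives the same grasp; the last joint's range is limited). The gripper opens to 85 mm and grips with 20 to 120 N. Pads are 22 mm wide; open, the fingers measure 114 mm over their backs; the gripper's body (76 mm by 85 mm) begins 54 mm behind the grasp point. The pads swing forward as they close: fully open they stand 13 mm farther back than shut.
Start: joints at [-1.287, 0.359, 1.51, -0, 1.272, -0.115], TCP at [0.233, -0.553, 0.202] pointing down, gripper open.
Joint ranges: [-2.97, 2.97], [-1.01, 2.36], [0.21, 2.38], [-0.96, 4.11], [0.2, 2.71], [-2.98, 2.98]. Speed limits (rad/s): [2.39, 2.39, 3.14, 3.14, 3.14, 3.14].

## Interface

Orientations are given as a rotation vector (axis times angle).
In Python, from rig import get_obs, eyes, env gives the robot as it stands. The module is installed in compiled form; this text tells all that it offers.
- The arm moves only by the shell command python3 -m crank 'ROWS' [FORCE]. ROWS is a JSON object of lists of equal length, an entry for each row: "gripper": the closure, from 0 (fully open) to 1 (shut); "travel": the shift along the tool's x, y, z each as a share of 0.75 m, from -1 to 1, a list of three; "dr": the turn, a rotation vector about the tool's x, y, z each as a share of pi rad, from -1 to 1, a list of three. In form: {"gripper": [gripper, ...], "travel": [[x, y, z], ...], "dr": [[wx, wy, wz], ...]}. A call has 1 to 10 rows; each row is the pose to reach, as a shift and turn from the pose commanded when the call began, along the tool's axes at that moment, turning the shorter way round; what a row does not reach only later rows make up. A row lasts 1/10 s, in which the tool goes at most 50 mm and 8.59 degrees, less where a joint would pass 70% of its speed; a pose out of reach is approached as far as the arm can. A call with a number of a shift or a turn outside -1 to 1 is refused whole. A call with a gripper value outside its range is refused whole. The fingers move at their own pace and stop on an object; FORCE is the grip in N (left out, the last holds). Time passes only in rows, so rows that repeat a pose let the fingers close. It gives the time, the measured TCP pose, the force, the opening and the grip force at its end, in the units of the state.
- get_obs(): the state, without advancing time (a new reading comes with each control period).
- eyes.capture(name): name is "scene" or "top"; returns (picture, depth): 384x512x3 uint8, blue, green, red; 384x512 float32, m along the optical axis (not along the pixel's ray), 0 where there is no reading.
- eyes.camera_params(name): a dict with "fovy" (degrees; the focal length in pixels is half the picture's height over the tangent of half this angle, whatever the lens; pixels are square), "cx", "cy" (the principal point, pixels), "rvec" (rotation vector, rad) and "tvec" (3), from world to camera coordinates, as OpenCV has them. Camera axes: x right, y down, z forward; pixel columns grow to the right and rows downward; lengths in m; the calibration is good to about 2 mm. A picture is of the moment at which its call begins. camera_params takes no time and is no camera call.
- env.hand_in(): hands the job in; it is judged then, once.
Trained networks look in the newest picture that a camera, given by its name, has taken for a name from the list of things; names that differ only in an ending like _2 or _b are one class to them, and where a whole thing is asked for, a point or a joint stands for the part that bears it (a point fixed in the world has none). Each returns a list of dicts, best first, with "conf" (0 to 1); they miss things now and then, are a little off and sometimes report something else, mostly with a low value. They report only what shows in the picture. A call takes as long as a camera call.
- eyes.outline_of(target, camera): "region" (384x512 bool, what is visible of it) and "rect" ([centre column, centre row, width, height] in pixels, round what is visible of it).
- eyes.place_of(target, camera): "at" ([column, row] in pixels: a listed point, or the origin of a listed thing).
The state is a dict: "time_s": time; "joints": joint angles; "qd": joint speeds; "joint_torque": joint torques, N m; "tcp_pos": TCP position; "orientation": TCP orientation; "ft_force": force on the tool from outside, world axes, zero at the start; "wrist_torque": the same for the moment, N m; "gripper_width": opening from 0.0 (shut) to 1.0 (fully open); "grip_force": force on a finger pad.
Only numpy, scipy, OpenCV 4.12 (cv2) and the standard library are available. Lean on these libraries where they do the work, as an engineer would, in place of code of your own. Each camera call takes 0.05 s, during which the arm holds its last target. There are 200 camera calls.

## Task

Two grey steel cases stand open on the stone worktop, each lid propped by a folding stay. Shut the wider case, the one with the polishing discs: press the knee of its stay down from above so that the stay folds, then push the lid over from behind and lower it fully shut without slamming it. Leave the narrower case open.

Things in the scene. Friction and masses are not known exactly. Their poses are not given: they have to be found in the camera images.
- wide: Wider grey case, fixed, holding polishing discs: 230 mm deep (its x), 240 wide (y), rim 105 high. Origin: centre of its underside; x points level from front to hinged back, y to its left, z up. Hinge line: along y at x = +115, z = 105 mm. Stay: two flat bars inside its left side (y = +96); the lower, 70 mm, turns about a fixed pivot at x = -85, z = 95; the upper, 141 mm, is pinned to the lid 85 mm from the hinge.
- wide_lid (a joint): Lid of the wide case, rad: 0 fully shut, grows as it opens; starts about 1.48 (nearly upright); cannot close while the stay is locked. A flat plate 8 mm thick reaching 230 mm from the hinge line over the full width; shut, its underside is at z = 105 mm, its outer face at 113. Stiff hinge: it stays at any angle it is left at and takes about 5 N near its free edge to move.
- wide_knee (a joint): Knee of the wide case's stay, rad: about 2.31 at the start (locked, just past straight), 2.19 straight; shrinks as the stay folds, its knee going down; 0 when the lid is shut.
- wide_knuckle (a point): Centre of the knuckle at the stay's knee: a dark steel cylinder, 22 mm diameter, 30 mm long, lying along the case's y; starts about 26 mm above the rim. Pushed from above (a few N) it swings about the lower pivot, down and towards the hinge, passing dead centre after about 6 mm; once folded it stays folded. In the shut case it hangs below the rim.
- narrow_lid (a joint): Lid of the narrower case (150 mm wide, otherwise alike, holding router bits in a wooden block), rad, as for the wide one: starts about 1.48 and is to stay open. The two cases stand side by side, either one on the left.

How it is judged:
On the way:
1. the wide case's stay is broken at its knee (folded past straight by more than 0.15 rad) while the lid is still well open (over 0.9 rad) (value of joint wide_knee below 2.04 rad and value of joint wide_lid above 0.9 rad), for 0.1 s.
At the end, for the whole second after the job is handed in: The wide case's lid is shut (within 0.06 rad, about 14 mm at its free edge) and at rest; the narrow case's lid is still open (over 1.3 rad) (value of joint wide_lid below 0.06 rad and value of joint narrow_lid above 1.3 rad and velocity of joint wide_lid between -0.05 and 0.05 rad/s); the robot touches nothing.
It fails at once if the wide case's lid is slammed (closing faster than 2.5 rad/s) (velocity of joint wide_lid below -2.5 rad/s).
It fails at once if the narrow case's lid is moved from open (below 1.3 rad) (value of joint narrow_lid below 1.3 rad).
It also fails if it takes over 54 s, if anything falls off the work surface, if the arm or the gripper's body presses on something with over 40 N, if the wrist force passes 120 N, or if a joint passes its speed limit or range.

## Working session

There is one attempt and no reset: what is moved stays moved. The work goes in short steps, Python scripts to look and compute and a shell command to move; the robot and the scene stay as the last step left them, time stands still between calls to the robot, and variables do not carry over. Pictures are saved under pics/ and viewed, at most 10 in all, crops included, and the job is handed in when it is done.

```bash
mkdir -p pics; cat > h.py <<'E'
import numpy as np, cv2
from scipy.spatial.transform import Rotation as R
from rig import get_obs, eyes, env
def cam(n):
    p=eyes.camera_params(n); f=192/np.tan(np.radians(p["fovy"])/2)
    return f,p["cx"],p["cy"],R.from_rotvec(p["rvec"]).as_matrix(),np.array(p["tvec"])
def world(n,u,v,d):
    f,cx,cy,M,t=cam(n); u,v,d=map(np.asarray,(u,v,d))
    return (np.stack([(u-cx)/f*d,(v-cy)/f*d,d],-1)-t)@M
def pix(n,P):
    f,cx,cy,M,t=cam(n); c=np.asarray(P)@M.T+t
    return np.stack([c[...,0]/c[...,2]*f+cx,c[...,1]/c[...,2]*f+cy,c[...,2]],-1)
E
python3 - <<'E'
from h import *
np.set_printoptions(precision=3,suppress=True)
ims=[]
for n in("top","scene"):
    im,d=eyes.capture(n); np.savez(f"{n}.npz",im=im,d=d); im=im.copy()
    print(n,{k:v for k,v in eyes.camera_params(n).items()})
    for t in("wide","wide_lid","narrow_lid"):
        for o in eyes.outline_of(t,n)[:2]:
            m=o["region"]; print(t,o["conf"],o["rect"])
            mm=m&(d>0); P=world(n,*np.nonzero(mm)[::-1],d[mm]); print(np.percentile(P,[2,50,98],axis=0).ravel())
    for t in("wide_knuckle","wide"):
        for o in eyes.place_of(t,n)[:2]:
            u,v=o["at"]; dd=d[int(v),int(u)]; print(t,o["conf"],o["at"],world(n,u,v,dd)); cv2.circle(im,(int(u),int(v)),3,(0,0,255),1)
    ims.append(im)
cv2.imwrite("pics/a.png",cv2.resize(ims[0],(800,600)));cv2.imwrite("pics/b.png",cv2.resize(ims[1],(800,600)))
print(get_obs())
E
```

```text
top {'fovy': 51.544598988189186, 'cx': 249.87514241774858, 'cy': 186.632173198405, 'rvec': array([ 2.181, -2.123,  0.124]), 'tvec': array([0.014, 0.524, 0.825])}
wide 0.71 [176.2, 150.4, 158.4, 191.3]
[0.424 0.034 0.002 0.587 0.169 0.039 0.676 0.299 0.334]
wide_lid 0.59 [175.9, 94.7, 156.8, 82.2]
[0.6   0.027 0.115 0.637 0.135 0.324 0.676 0.247 0.335]
narrow_lid 0.82 [383.1, 124.2, 132.7, 39.7]
[ 0.577 -0.251  0.121  0.595 -0.178  0.325  0.618 -0.108  0.335]
wide_knuckle 0.85 [126.0, 162.8] [0.549 0.263 0.142]
wide 0.66 [186.8, 176.9] [0.545 0.17  0.005]
scene {'fovy': 57.87849788002168, 'cx': 253.58151582232222, 'cy': 189.30332035353857, 'rvec': array([ 1.39 ,  2.482, -0.59 ]), 'tvec': array([ 0.241, -0.378,  0.976])}
wide 0.95 [307.6, 235.8, 189.8, 186.4]
[0.414 0.031 0.004 0.632 0.165 0.191 0.685 0.294 0.335]
wide_lid 0.92 [287.8, 231.9, 146.1, 186.6]
[0.607 0.03  0.119 0.65  0.153 0.281 0.687 0.248 0.335]
narrow_lid 0.86 [108.8, 119.3, 115.3, 128.4]
[ 0.584 -0.251  0.118  0.608 -0.176  0.262  0.626 -0.108  0.335]
wide_knuckle 0.65 [364.2, 250.3] [0.551 0.267 0.141]
{'time_s': 0.6, 'joints': array([-1.287,  0.359,  1.51 ,  0.   ,  1.272, -0.115]), 'qd': array([ 0.   ,  0.001,  0.   , -0.001, -0.   ,  0.   ]), 'joint_torque': array([ -0.002, -52.729, -27.892,  -0.   ,   0.002,  -0.   ]), 'tcp_pos': array([ 0.233, -0.553,  0.202]), 'orientation': array([-3.079, -0.622, -0.   ]), 'ft_force': array([-0.435, -0.253, -0.226]), 'wrist_torque': array([-0.023,  0.018,  0.033]), 'grip_force': 0.0, 'gripper_width': 0.9988542287182247}
```

View pics/a.png

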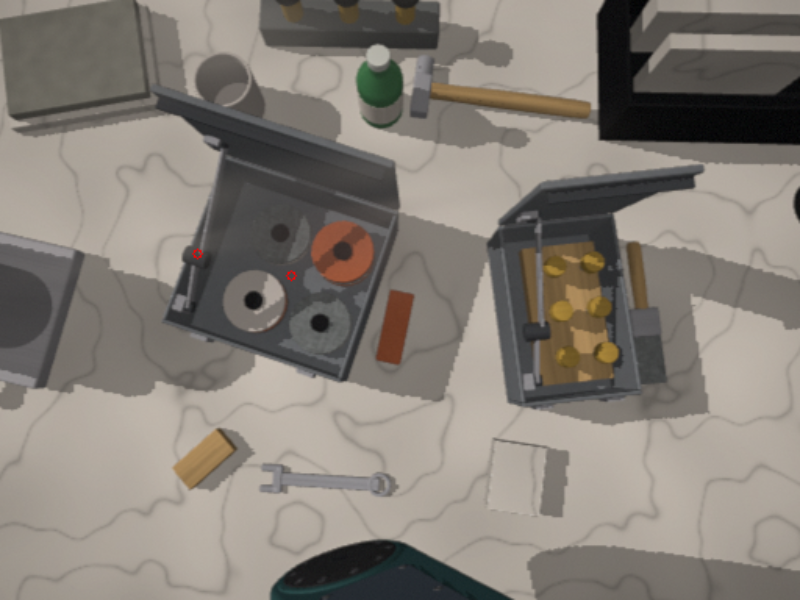

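View pics/b.png

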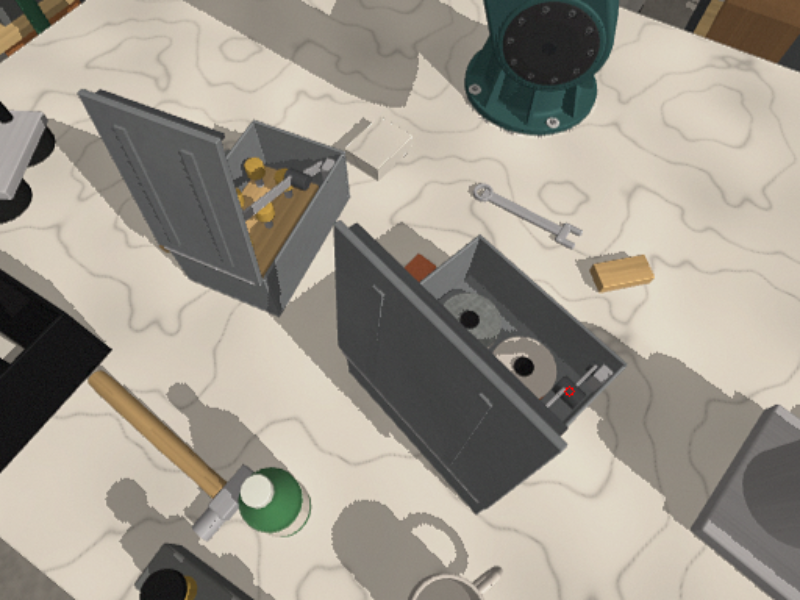

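The wide case is on the left in the top view: rim corners at about (165,320), (225,155), (398,205) and (345,380), knuckle at about (197,254). The narrow case is on the right. The scene view shows the back of the wide lid, with a bottle and a cup standing behind it. Next I'll fit the case pose.

```bash
cat > fit.py <<'E'
from h import *
from scipy.optimize import least_squares
np.set_printoptions(precision=4,suppress=True)
pts=[]
for n in("top","scene"):
    z=np.load(n+".npz"); d=z["d"]; v,u=np.nonzero(d>0); P=world(n,u,v,d[v,u]); pts.append(P)
P=np.vstack(pts)
box=(P[:,0]>.38)&(P[:,0]<.75)&(P[:,1]>0)&(P[:,1]<.34)
# rim
Q=P[box&(abs(P[:,2]-.105)<.006)]
lid=P[box&(P[:,2]>.15)&(P[:,2]<.34)]
back=pts[1]; b=(back[:,0]>.55)&(back[:,0]<.75)&(back[:,1]>0.03)&(back[:,1]<.26)&(back[:,2]>.15)&(back[:,2]<.33)
B=back[b]
n=None; 
for _ in range(5):
    c=B.mean(0); n=np.linalg.svd(B-c,full_matrices=False)[2][2]; n*=np.sign(n[0]); r=(B-c)@n; B=B[abs(r)<max(.004,2*np.std(r))]
print("lid back plane n",n,"n pts",len(B),"rms",np.std((B-B.mean(0))@n),"yaw",np.degrees(np.arctan2(n[1],n[0])),"tilt",np.degrees(np.arcsin(n[2])))
def res(p):
    c,s=np.cos(p[2]),np.sin(p[2]); x=(Q[:,0]-p[0])*c+(Q[:,1]-p[1])*s; y=-(Q[:,0]-p[0])*s+(Q[:,1]-p[1])*c
    ox,oy=abs(x)-.1135,abs(y)-.1185   # rim centre line guess
    return np.where((ox>0)&(oy>0),np.hypot(ox,oy),abs(np.maximum(ox,oy)))
f=least_squares(res,[.545,.165,np.arctan2(n[1],n[0])],loss="soft_l1",f_scale=.003)
print("pose",f.x,np.degrees(f.x[2]),len(Q),np.median(res(f.x)))
p=f.x; ex=np.array([np.cos(p[2]),np.sin(p[2])]); ey=np.array([-ex[1],ex[0]])
W=lambda x,y:p[:2]+x*ex+y*ey
print("hinge mid",W(.115,0),"knuckle pred",W(-.085+np.sqrt(.07**2-.036**2),.096),"lid top edge centre",W(.094,0), "c wrt plane: x of back plane at z=.105:")
c=B.mean(0); print(((W(.115,0)[0]-c[0])*n[0]+(W(.115,0)[1]-c[1])*n[1]+(.105-c[2])*n[2]))
t,s=[np.load(k+".npz") for k in("top","scene")]
im=t["im"].copy()
for x,y in[(-.115,-.12),(-.115,.12),(.115,.12),(.115,-.12)]:
    q=pix("top",np.r_[W(x,y),.105]); cv2.circle(im,(int(q[0]),int(q[1])),2,(0,255,0),-1)
q=pix("top",np.r_[W(-.025,.096),.131]); cv2.circle(im,(int(q[0]),int(q[1])),2,(0,0,255),-1)
cv2.imwrite("pics/c.png",cv2.resize(im[40:260,80:280],(720,600*220//200*10//11)))
# stay kinematics
L,U,A=.07,.141,.085
piv=np.array([-.085,.095]); 
for a in np.r_[1.48,1.45,1.4,1.35,1.3]:
    q=np.array([.115-A*np.cos(a),.105+A*np.sin(a)]); v=q-piv; D=np.linalg.norm(v); 
    th=np.arctan2(v[1],v[0]); be=np.arccos(np.clip((L*L+D*D-U*U)/(2*L*D),-1,1))
    print(a,D,[(piv+L*np.array([np.cos(th+k*be),np.sin(th+k*be)])) for k in(1,-1)])
E
python3 fit.py
```

```text
lid back plane n [ 0.9527 -0.2893  0.0932] n pts 8178 rms 0.0009092346175028671 yaw -16.89097397902775 tilt 5.3499595611555115
pose [ 0.5456  0.1671 -0.2888] -16.547717737791814 2460 0.002104622921005099
hinge mid [0.6558 0.1343] knuckle pred [0.549  0.2662] lid top edge centre [0.6357 0.1403] c wrt plane: x of back plane at z=.105:
-0.006883509246580006
1.48 0.21432489870271132 [array([-0.0222,  0.1259]), array([-0.0222,  0.1259])]
1.45 0.21193281465189254 [array([-0.0223,  0.1262]), array([-0.0223,  0.1262])]
1.4 0.20789752687892224 [array([-0.032 ,  0.1408]), array([-0.0167,  0.1105])]
1.35 0.20380751298012034 [array([-0.0387,  0.1475]), array([-0.0153,  0.1019])]
1.3 0.1996699495216375 [array([-0.0443,  0.152 ]), array([-0.015 ,  0.0954])]
```

View pics/c.png

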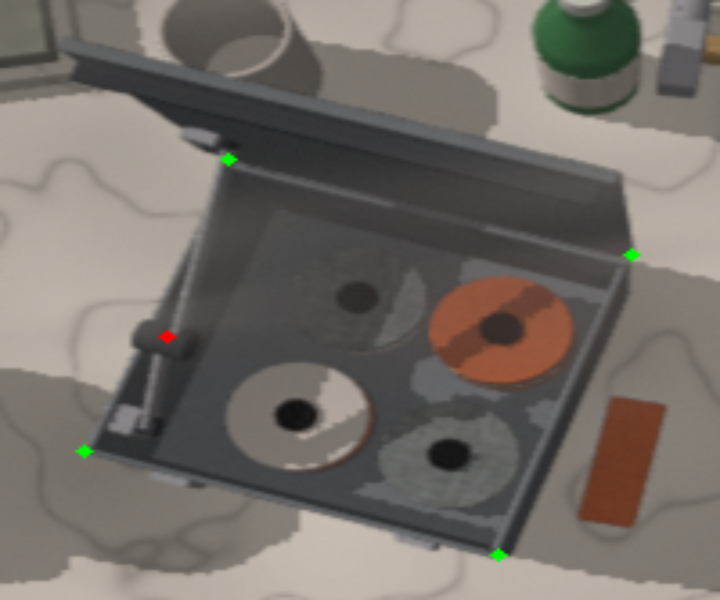

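The fit agrees with the picture: yaw −16.5°, all four rim corners on the rim, and the predicted knuckle within 3 mm of the measured one. Next I'll add a helper that works out the shifts.

```bash
cat >> h.py <<'E'
P0=np.array([.5456,.1671]); YAW=-.2905
EX=np.array([np.cos(YAW),np.sin(YAW)]); EY=np.array([-EX[1],EX[0]])
RT=np.column_stack([np.r_[EY,0],np.r_[EX,0],[0,0,-1]])  # tool x=case y, tool y=case x
def case(x,y,z): return np.r_[P0+x*EX+y*EY,z]
def share(T,pos=None,ori=None):
    o=get_obs(); p=o["tcp_pos"] if pos is None else pos; M=R.from_rotvec(o["orientation"] if ori is None else ori).as_matrix()
    print("t",o["time_s"],"travel",np.round(M.T@(T-p)/.75,4),"dr",np.round(R.from_matrix(M.T@RT).as_rotvec()/np.pi,4))
E
python3 -c "
from h import *
print(case(-.025,.096,.131))
share(case(-.023,.095,.3))"
```

```text
[0.54914489 0.26623846 0.131     ]
t 0.6 travel [ 0.8138 -0.84   -0.1311] dr [-0.     -0.     -0.2806]
```

```bash
python3 -m crank '{"gripper":[1,1,1,1,1,1,1,1,1,1],"travel":[[0,0,-0.065],[0,0,-0.131],[0.814,-0.84,-0.131],[0.814,-0.84,-0.131],[0.814,-0.84,-0.131],[0.814,-0.84,-0.131],[0.814,-0.84,-0.131],[0.814,-0.84,-0.131],[0.814,-0.84,-0.131],[0.814,-0.84,-0.131]],"dr":[[0,0,0],[0,0,0],[0,0,-0.281],[0,0,-0.281],[0,0,-0.281],[0,0,-0.281],[0,0,-0.281],[0,0,-0.281],[0,0,-0.281],[0,0,-0.281]]}'; python3 -c "
from h import *
share(case(-.023,.095,.3)); print(get_obs()['joints'])"
```

```text
time_s: 1.6
tcp_pos: [0.3783, -0.1783, 0.3002]
orientation: [2.518, 1.877, 0.001]
ft_force: [1.4, -0.6, -0.3]
gripper_width: 0.003
grip_force: 0.0
t 1.6 travel [6.317e-01 5.170e-02 2.000e-04] dr [0.0003 0.     0.0003]
[-6.06096560e-01 -3.64990184e-04  1.71942587e+00  1.81123181e-04
  1.42151059e+00 -3.16515594e-01]
```

```bash
python3 -m crank '{"gripper":[1,1,1,1,1,1,1,1,1,1],"travel":[[0.63,0.052,0],[0.63,0.052,0],[0.63,0.052,0],[0.63,0.052,0],[0.63,0.052,0],[0.63,0.052,0],[0.63,0.052,0],[0.63,0.052,0],[0.63,0.052,0],[0.63,0.052,0]],"dr":[[0,0,0],[0,0,0],[0,0,0],[0,0,0],[0,0,0],[0,0,0],[0,0,0],[0,0,0],[0,0,0],[0,0,0]]}'; python3 - <<'E'
from h import *
share(case(-.023,.095,.160));
im,d=eyes.capture("scene"); cv2.imwrite("pics/d.png",cv2.resize(im,(800,600)))
E
```

```text
time_s: 2.6
tcp_pos: [0.551, 0.2657, 0.2996]
orientation: [-2.515, -1.881, -0.002]
ft_force: [0.1, -1.1, -0.4]
gripper_width: -0.001
grip_force: 0.0
t 2.6 travel [-1.700e-03  1.000e-04  1.861e-01] dr [ 0.     -0.0006  0.0012]
```

View pics/d.png

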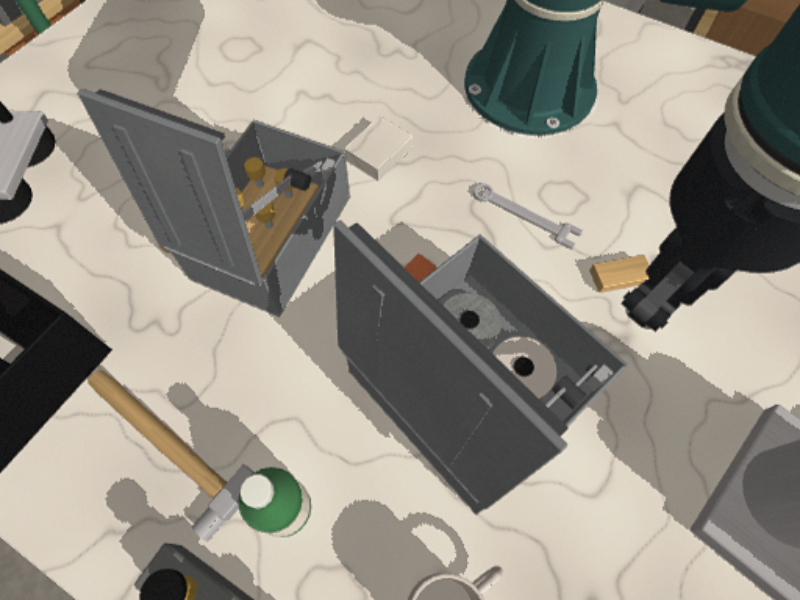

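The arm has cleared both cases. The closed fingertips, at about (648,308) in the picture and 0.3 m up, are above the knuckle at about (565,388). Now I'll press the knee down.

```bash
python3 -m crank '{"gripper":[1,1,1,1,1,1,1,1,1,1],"travel":[[0,0,0.06],[0,0,0.12],[0,0,0.18],[0,0,0.19],[0,0,0.2],[0,0,0.208],[0,0.002,0.216],[0,0.004,0.224],[0,0.006,0.23],[0,0.007,0.235]],"dr":[[0,0,0],[0,0,0],[0,0,0],[0,0,0],[0,0,0],[0,0,0],[0,0,0],[0,0,0],[0,0,0],[0,0,0]]}'; python3 -m crank '{"gripper":[1,1,1,1,1,1],"travel":[[0,0.001,0.005],[0,0.002,0.01],[0,0.003,0.015],[0,0.003,0.02],[0,0.003,0.02],[0,0.003,0.02]],"dr":[[0,0,0],[0,0,0],[0,0,0],[0,0,0],[0,0,0],[0,0,0]]}'; cat > ang.py <<'E'
from h import *
im,d=eyes.capture("scene"); np.savez("now.npz",im=im,d=d)
for l,bx in(("wide",(.40,.78,.03,.25)),("narrow",(.45,.75,-.25,-.10))):
    # lid outer/upper face points: fit plane in region
    o=eyes.outline_of(l+"_lid","scene")
    if not o: print(l,"not seen"); continue
    m=o[0]["region"]&(d>0); P=world("scene",*np.nonzero(m)[::-1],d[m]); P=P[P[:,2]>.09]
    rng=np.random.default_rng(0); best=0
    for _ in range(200):
        a=P[rng.choice(len(P),3,False)]; n=np.cross(a[1]-a[0],a[2]-a[0]); n/=np.linalg.norm(n)+1e-12
        k=abs((P-a[0])@n)<.003
        if k.sum()>best: best=k.sum(); K=k
    B=P[K]; n=np.linalg.svd(B-B.mean(0),full_matrices=False)[2][2]; n*=np.sign(n[0]) if abs(n[0])>.2 else np.sign(n[2])
    print(l,o[0]["conf"],"lid angle",np.arctan2(n[:2]@EX,n[2]) if l=="wide" else np.arctan2(np.hypot(n[0],n[1]),n[2]),"inliers",K.mean(),"zmax",np.percentile(P[:,2],99))
E
python3 - <<'E'
import runpy; runpy.run_path("ang.py")
from h import *
z=np.load("now.npz"); cv2.imwrite("pics/e.png",cv2.resize(z["im"],(800,600)))
o=eyes.place_of("wide_knuckle","scene"); print(o[:1])
E
```

```text
time_s: 3.65
tcp_pos: [0.5556, 0.2602, 0.1238]
orientation: [2.518, 1.878, 0.001]
ft_force: [0.5, -0.4, -1.1]
gripper_width: 0.002
grip_force: 0.0
time_s: 4.25
tcp_pos: [0.557, 0.2595, 0.1084]
orientation: [-2.518, -1.878, 0.001]
ft_force: [-0.0, 0.6, 0.1]
gripper_width: 0.0
grip_force: 0.0
wide 0.72 lid angle 1.478043636564645 inliers 0.8315935410210407 zmax 0.3357757990851196
narrow 0.74 lid angle 1.4763040819869144 inliers 0.8842797882992419 zmax 0.3356465235791126
[{'at': [359.7, 259.2], 'conf': 0.48}]
```

View pics/e.png

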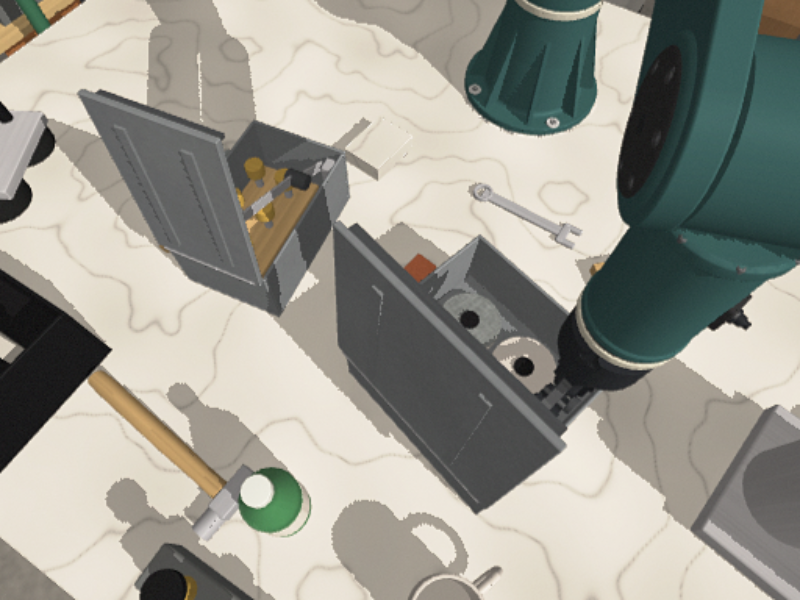

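```bash
python3 - <<'E'
from h import *
o=get_obs(); d=o["tcp_pos"][:2]-P0; print(d@EX,d@EY,o["ft_force"])
z=np.load("now.npz"); im=z["im"]; dd=z["d"]
cv2.imwrite("pics/f.png",cv2.resize(im[215:300,320:420],(800,680))[:600])
for (u,v) in((358,259),(360,256),(352,262),(366,252)): print(u,v,world("scene",u,v,dd[v,u]))
E
```

```text
-0.015324561681482869 0.09192668924384224 [ 0.37667062 -0.08069385 -1.03420494]
358 259 [0.60423492 0.25335269 0.22578998]
360 256 [0.59064077 0.25647616 0.20601415]
352 262 [0.61483163 0.24730292 0.23194543]
366 252 [0.59878492 0.25591082 0.24780691]
```

View pics/f.png

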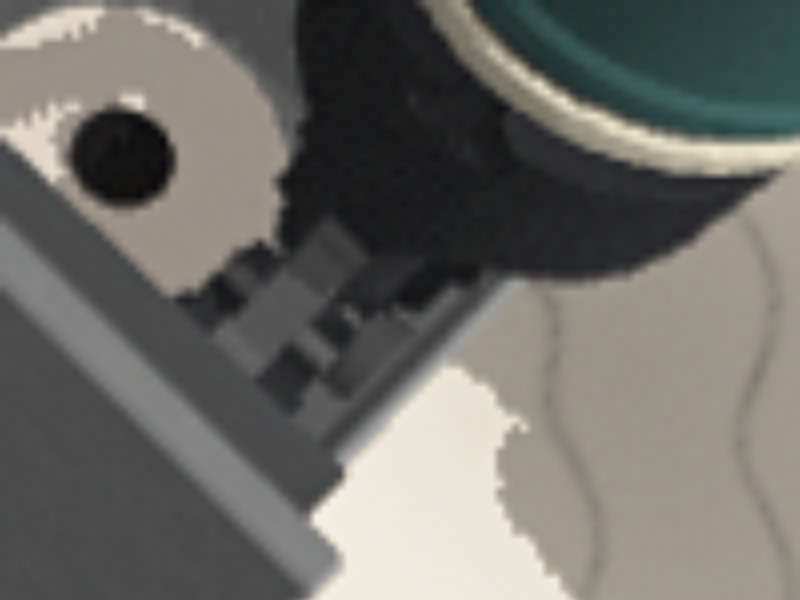

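The gripper hides the knee in both views. I'll lift straight up and look from above.

```bash
python3 -m crank '{"gripper":[1,1,1,1],"travel":[[0,0,-0.06],[0,0,-0.12],[0,0,-0.18],[0,0,-0.255]],"dr":[[0,0,0],[0,0,0],[0,0,0],[0,0,0]]}'; cat > kn.py <<'E'
from h import *
for n in("top","scene"):
    im,d=eyes.capture(n)
    for o in eyes.place_of("wide_knuckle",n)[:2]:
        u,v=o["at"]; w=world(n,u,v,d[int(v),int(u)]); q=w[:2]-P0; print(n,o["conf"],o["at"],"case",q@EX,q@EY,w[2])
        if n=="scene": cv2.imwrite("pics/g.png",cv2.resize(im[210:300,310:430],(800,600)))
E
python3 kn.py; python3 ang.py
```

```text
time_s: 4.85
tcp_pos: [0.5565, 0.2593, 0.2949]
orientation: [-2.518, -1.878, 0.002]
ft_force: [1.1, 0.0, -0.9]
gripper_width: -0.003
grip_force: 0.0
top 0.76 [130.2, 159.8] case -0.015862334770291822 0.08974425088807488 0.13511436387675127
top 0.46 [186.0, 179.5] case -0.007528157262028214 0.002365982940050194 0.004021585552151873
scene 0.88 [361.1, 257.0] case -0.015255551377062861 0.10088769599606696 0.13050052846241098
wide 0.95 lid angle 1.4774360802807094 inliers 0.8270138323840521 zmax 0.3356777355965409
narrow 0.85 lid angle 1.4767573732783896 inliers 0.8879077054550634 zmax 0.3357408579693109
```

View pics/g.png

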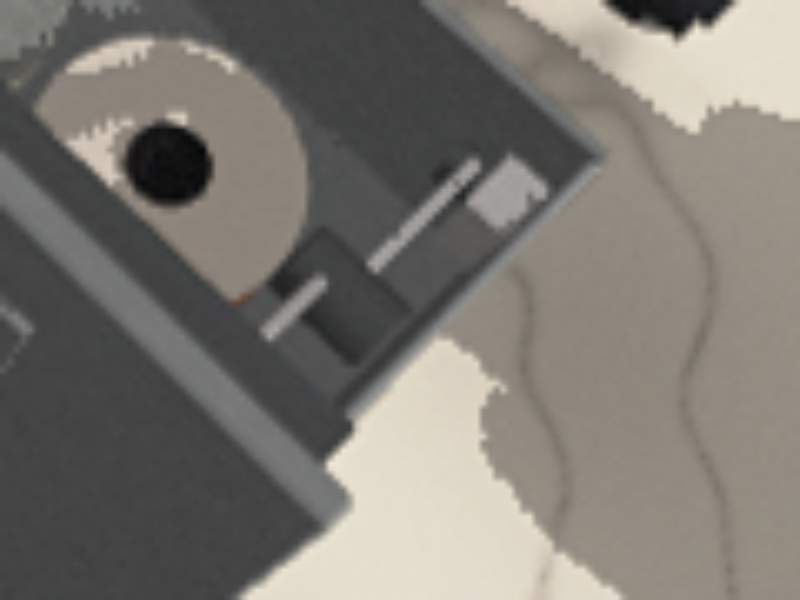

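```bash
python3 - <<'E'
from h import *
np.set_printoptions(precision=1,suppress=True,linewidth=200)
for n in("top","scene"):
    im,d=eyes.capture(n); v,u=np.mgrid[0:384,0:512]; W=world(n,u,v,d)
    q=W[...,:2]-P0; x=q@EX; y=q@EY; z=W[...,2]
    m=(d>0)&(x>-.09)&(x<.08)&(y>.08)&(y<.112)&(z>.07)&(z<.3)
    print(n); 
    for a in np.arange(-.09,.08,.006):
        k=m&(x>=a)&(x<a+.006)
        if k.sum()>3: print(round(a*1e3+3),k.sum(),np.percentile(z[k],[50,90,97])*1e3)
E
```

```text
top
-87 35 [101.2 103.1 103.8]
-81 36 [101.3 103.9 106.1]
-75 18 [103.1 108.7 109.4]
-69 13 [104.7 111.2 112. ]
-63 13 [107.7 111.9 112.9]
-57 12 [112.8 115.1 116.4]
-51 14 [116.4 118.4 119.3]
-45 13 [117.4 121.  123.6]
-39 13 [119.1 122.2 122.9]
-33 33 [125.2 127.9 129. ]
-27 60 [130.5 133.1 133.6]
-21 54 [131.8 133.4 133.9]
-15 51 [129.8 132.8 134.4]
-9 17 [131.4 137.2 137.6]
-3 15 [137.1 142.2 142.5]
3 15 [141.3 143.8 145.5]
9 13 [142.8 147.3 147.6]
15 15 [147.1 149.7 150. ]
21 16 [150.3 153.5 154.8]
27 14 [153.6 157.3 157.6]
33 14 [157.6 160.7 161.3]
39 16 [160.5 163.8 164.4]
45 16 [163.4 166.7 167.6]
51 16 [166.6 170.9 171.2]
57 15 [169.  173.3 173.8]
63 18 [173.2 176.4 177. ]
69 16 [176.5 180.1 181. ]
75 17 [179.3 184.1 185.5]
81 5 [183.6 184.1 184.3]
scene
-87 32 [102.5 103.3 104.6]
-81 45 [101.8 104.5 105.8]
-75 56 [ 92.2 102.7 107.7]
-69 5 [109.2 110.9 111.7]
-63 6 [112.2 112.8 112.8]
-57 5 [114.2 116.7 116.8]
-51 8 [117.3 118.3 118.3]
-45 7 [118.5 121.  121.8]
-39 7 [122.5 123.5 123.9]
-33 8 [125.9 128.2 128.4]
-27 46 [131.6 132.7 133.1]
-21 60 [133.  134.  134.7]
-15 85 [130.6 133.7 134.9]
-9 40 [125.  136.4 138.4]
-3 6 [140.5 141.9 142.1]
3 6 [143.9 145.  145.2]
9 4 [146.8 147.5 147.7]
```

```bash
python3 -c "
from h import *
share(case(-.019,.098,.145)); print(pix('scene',case(-.015,.092,.108)),pix('scene',case(-.019,.096,.13)))"
```

```text
t 5.3 travel [ 0.0094 -0.0032  0.1956] dr [-0.0009  0.0006  0.0004]
[353.35355664 256.99445614   0.60171195] [360.21048335 253.49613289   0.58201883]
```

```bash
python3 -m crank '{"gripper":[1,1,1,1,1,1],"travel":[[0.01,-0.003,0.06],[0.01,-0.003,0.12],[0.01,-0.003,0.18],[0.01,-0.003,0.2],[0.01,-0.003,0.205],[0.01,-0.003,0.21]],"dr":[[0,0,0],[0,0,0],[0,0,0],[0,0,0],[0,0,0],[0,0,0]]}'
for i in 1 2 3 4 5; do :; done
python3 -m crank '{"gripper":[1],"travel":[[0,0,0.005]],"dr":[[0,0,0]]}' | grep -E "tcp|force"
python3 -m crank '{"gripper":[1],"travel":[[0,0,0.005]],"dr":[[0,0,0]]}' | grep -E "tcp|force"
python3 -m crank '{"gripper":[1],"travel":[[0,0,0.005]],"dr":[[0,0,0]]}' | grep -E "tcp|force"
python3 -m crank '{"gripper":[1],"travel":[[0,0,0.005]],"dr":[[0,0,0]]}' | grep -E "tcp|force"
python3 -m crank '{"gripper":[1],"travel":[[0,0,0.005]],"dr":[[0,0,0]]}' | grep -E "tcp|force"
python3 -m crank '{"gripper":[1],"travel":[[0,0,0.005]],"dr":[[0,0,0]]}' | grep -E "tcp|force"; python3 ang.py
```

```text
time_s: 5.9
tcp_pos: [0.5572, 0.2674, 0.1356]
orientation: [-2.518, -1.878, 0.001]
ft_force: [0.3, 0.3, -0.0]
gripper_width: -0.0
grip_force: 0.0
tcp_pos: [0.5583, 0.2678, 0.1333]
ft_force: [0.3, -0.1, 0.3]
grip_force: 0.0
tcp_pos: [0.5583, 0.2677, 0.1297]
ft_force: [0.3, 0.5, 0.7]
grip_force: 0.0
tcp_pos: [0.558, 0.2676, 0.1257]
ft_force: [0.4, 0.7, 0.6]
grip_force: 0.0
tcp_pos: [0.5577, 0.2675, 0.1216]
ft_force: [-0.2, 1.2, -0.1]
grip_force: 0.0
tcp_pos: [0.5574, 0.2674, 0.1175]
ft_force: [-0.2, 0.8, -0.1]
grip_force: 0.0
tcp_pos: [0.5573, 0.2674, 0.1135]
ft_force: [0.7, 0.2, -0.8]
grip_force: 0.0
wide 0.84 lid angle 1.4784084126781838 inliers 0.8318800423763344 zmax 0.3357345868873313
narrow 0.57 lid angle 1.4771506990343453 inliers 0.8984113103046203 zmax 0.33558344921208394
```

```bash
python3 - <<'E'
from h import *
im,d=eyes.capture("scene"); v,u=np.mgrid[0:384,0:512]; W=world("scene",u,v,d)
q=W[...,:2]-P0; x=q@EX; y=q@EY; z=W[...,2]
for w in(.085,.1,.115,.13,.145,.16,.175,.19):
    k=(d>0)&(abs(z-w)<.0075)&(x>-.07)&(x<.05)&(y>.05)&(y<.125)
    if k.sum()>3: print(w,k.sum(),"x",np.percentile(x[k],[5,50,95])*1e3,"y",np.percentile(y[k],[5,50,95])*1e3)
c=cv2.resize(im[200:300,300:433],(800,600),interpolation=cv2.INTER_CUBIC)
c=cv2.convertScaleAbs(c,alpha=2.2,beta=0)
p=pix("scene",get_obs()["tcp_pos"]); cv2.circle(c,(int((p[0]-300)*6),int((p[1]-200)*6)),6,(0,0,255),2); cv2.imwrite("pics/k.png",c)
E
```

```text
0.1 83 x [-52.9075917  -30.24242573  -9.84088719] y [115.99846037 118.29521607 120.74275175]
0.13 18 x [-28.91082298 -23.31220983 -12.00970251] y [ 82.73866764  83.39973457 110.98158843]
0.175 4 x [-9.62953121 -9.52960818 -9.12455038] y [ 91.78879755 107.38894802 108.77984504]
0.19 10 x [-6.88177043 -2.02753912 10.82092797] y [ 85.37124976  87.00132432 111.44960616]
```

View pics/k.png

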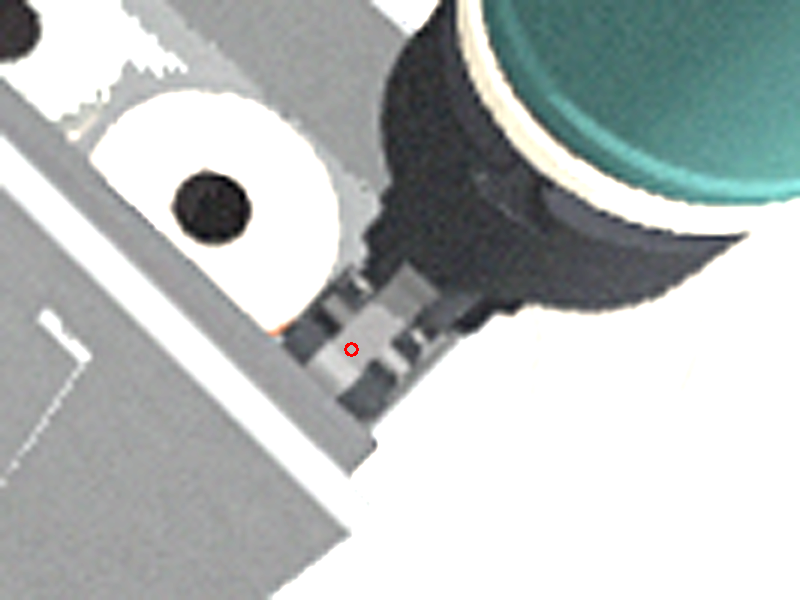

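```bash
python3 -m crank '{"gripper":[1,1,1,1],"travel":[[0,0,-0.06],[0,0,-0.12],[0,0,-0.16],[0,0,-0.16]],"dr":[[0,0,0],[0,0,0],[0,0,0],[0,0,0]]}'; python3 - <<'E'
from h import *
for n in("scene","top"):
    im,d=eyes.capture(n); v,u=np.mgrid[0:384,0:512]; W=world(n,u,v,d)
    q=W[...,:2]-P0; x=q@EX; y=q@EY; z=W[...,2]; T=get_obs()["tcp_pos"]
    print(n,"tcp",T,pix(n,T),"case",(T[:2]-P0)@EX,(T[:2]-P0)@EY)
    for w in np.arange(.19,.34,.01):
        k=(d>0)&(abs(z-w)<.005)&(x>-.09)&(x<.05)&(y>.03)&(y<.17)
        if k.sum()>3: print(round(w,3),k.sum(),"x",np.percentile(x[k],[2,50,98])*1e3,"y",np.percentile(y[k],[2,50,98])*1e3)
    k=(d>0)&(x>-.04)&(x<0)&(y>.082)&(y<.11)&(z>.1)&(z<.15); print("knuckle",k.sum(),np.percentile(z[k],[50,80,90]) if k.sum() else 0, x[k].mean())
E
```

```text
time_s: 7.1
tcp_pos: [0.5607, 0.2686, 0.2395]
orientation: [2.516, 1.876, 0.016]
ft_force: [0.4, 0.5, -0.8]
gripper_width: 0.004
grip_force: 0.0
scene tcp [0.5591439  0.26803006 0.23664335] [382.87132351 235.19713007   0.48453396] case -0.015933104774564538 0.1005805713453148
0.31 7 x [-3.20685195 -0.47170572  0.17562115] y [ 89.51445528 108.91644914 112.58341295]
0.32 71 x [-6.28521458  0.35253772 12.30319096] y [ 87.21931034 105.6303285  113.68395427]
0.33 53 x [0.41754212 1.36452756 7.50505598] y [ 85.00149129 106.29668212 115.00853867]
0.34 45 x [0.94714124 2.07690062 3.26148303] y [ 83.63793194 111.31637624 116.95778693]
knuckle 234 [0.13133803 0.13298162 0.133818  ] -0.018632824785261622
top tcp [0.55767614 0.26750035 0.23445768] [106.15121816 147.32173117   0.66471613] case -0.0171876410320981 0.09965263454689717
0.27 18 x [-23.45728634 -14.72052464  -2.61395805] y [88.54922316 89.68754337 93.42737317]
0.28 49 x [-28.29179148 -18.0565113   -2.47503699] y [ 88.29102049  92.02897053 102.47203027]
0.29 52 x [-28.33562583 -15.56552764  -1.76074799] y [88.4650734  90.32818896 93.81872181]
0.3 47 x [-28.68508832 -14.84082865  -9.02472332] y [ 88.29802295  90.60692758 105.73716799]
0.31 86 x [-44.10323461 -13.22851167   6.26121751] y [ 85.98974117  88.27052865 102.49828644]
0.32 253 x [-48.51116864 -31.02998888  20.50005349] y [ 86.30549252  91.9277528  106.99637983]
0.33 145 x [-57.87113104 -11.27901762  27.7855687 ] y [ 82.55874233  88.01719961 104.76456578]
0.34 238 x [-65.83841465 -10.40439143  34.53893797] y [ 82.35546121  88.09397741 101.09331648]
knuckle 227 [0.13049808 0.13265806 0.1340143 ] -0.021486527895528046
```

The depth data explains it: the lowest visible part of the fingers is about 25–30 mm above the reported TCP. The first press fits this, since it left the knuckle top at 0.1335 with the TCP at 0.108. I'll press deeper and watch the force.

```bash
python3 -m crank '{"gripper":[1,1,1,1],"travel":[[0,-0.002,0.06],[0,-0.003,0.12],[0,-0.003,0.16],[0,-0.003,0.165]],"dr":[[0,0,0],[0,0,0],[0,0,0],[0,0,0]]}'
for i in 1; do python3 -m crank '{"gripper":[1],"travel":[[0,0,0.005]],"dr":[[0,0,0]]}' | grep -E "tcp|ft_f"; done
python3 -m crank '{"gripper":[1],"travel":[[0,0,0.005]],"dr":[[0,0,0]]}' | grep -E "tcp|ft_f"
python3 -m crank '{"gripper":[1],"travel":[[0,0,0.005]],"dr":[[0,0,0]]}' | grep -E "tcp|ft_f"
python3 -m crank '{"gripper":[1],"travel":[[0,0,0.005]],"dr":[[0,0,0]]}' | grep -E "tcp|ft_f"
python3 -m crank '{"gripper":[1],"travel":[[0,0,0.005]],"dr":[[0,0,0]]}' | grep -E "tcp|ft_f"
python3 ang.py
```

```text
time_s: 7.6
tcp_pos: [0.5502, 0.2662, 0.104]
orientation: [-2.516, -1.876, 0.017]
ft_force: [-0.6, 0.5, 0.3]
gripper_width: 0.001
grip_force: 0.0
tcp_pos: [0.5541, 0.2677, 0.1049]
ft_force: [0.1, 0.6, 1.4]
tcp_pos: [0.5554, 0.2681, 0.1031]
ft_force: [-1.1, -1.1, 1.9]
tcp_pos: [0.5561, 0.2682, 0.1]
ft_force: [-0.3, -1.9, 2.6]
tcp_pos: [0.5565, 0.2683, 0.0963]
ft_force: [0.1, -0.9, 2.9]
tcp_pos: [0.5566, 0.2684, 0.0923]
ft_force: [-0.6, 0.1, 3.5]
wide 0.56 lid angle 1.4395780993151772 inliers 0.8541042770482992 zmax 0.33493914808462644
narrow 0.84 lid angle 1.4776210271733174 inliers 0.8890658942795076 zmax 0.3356472059395503
```

Contact confirmed: the force rises to 3.5 N and the lid is now at 1.44. I'll keep pressing.

```bash
python3 -m crank '{"gripper":[1,1,1,1,1,1,1,1],"travel":[[0,0.001,0.005],[0,0.002,0.01],[0,0.002,0.015],[0,0.003,0.02],[0,0.003,0.025],[0,0.003,0.028],[0,0.003,0.028],[0,0.003,0.028]],"dr":[[0,0,0],[0,0,0],[0,0,0],[0,0,0],[0,0,0],[0,0,0],[0,0,0],[0,0,0]]}'
python3 ang.py
```

```text
time_s: 9.05
tcp_pos: [0.555, 0.2683, 0.0695]
orientation: [-2.516, -1.876, 0.004]
ft_force: [-5.0, 3.4, 4.9]
gripper_width: -0.006
grip_force: 3.8
wide 0.93 lid angle 1.2615075656418218 inliers 0.9292103548367988 zmax 0.32673549783923994
narrow 0.93 lid angle 1.4772902486795283 inliers 0.8795967627431492 zmax 0.3356934764137909
```

The stay is folded, with the lid at 1.26. Now I'll lift, go round behind the lid and work out the push.

```bash
python3 -m crank '{"gripper":[1,1,1,1,1,1,1,1],"travel":[[0,0,-0.06],[0,0,-0.12],[0,0,-0.18],[0,0,-0.24],[0,0,-0.3],[0,0,-0.36],[0,0,-0.44],[0,0,-0.44]],"dr":[[0,0,0],[0,0,0],[0,0,0],[0,0,0],[0,0,0],[0,0,0],[0,0,0],[0,0,0]]}'; python3 - <<'E'
import runpy; runpy.run_path("ang.py")
from h import *
share(case(.15,0,.41)); share(case(.15,0,.26))
E
python3 kn.py
```

```text
time_s: 10.0
tcp_pos: [0.5596, 0.2681, 0.4064]
orientation: [2.516, 1.876, 0.015]
ft_force: [0.5, 0.1, -0.2]
gripper_width: 0.0
grip_force: 0.0
wide 0.9 lid angle 1.2660739993074592 inliers 0.9256507785569952 zmax 0.32699228795448615
narrow 0.97 lid angle 1.4781578553957213 inliers 0.881902058197303 zmax 0.33568046749713626
t 10.15 travel [-0.1328  0.2231 -0.014 ] dr [-0.      0.      0.0004]
t 10.15 travel [-0.1328  0.2231  0.186 ] dr [-0.      0.      0.0004]
top 0.89 [133.8, 163.8] case -0.018021177327926637 0.09340748431731027 0.09787881056742663
```

```bash
python3 -m crank '{"gripper":[1,1,1,1,1,1,1,1,1,1],"travel":[[-0.133,0.223,-0.014],[-0.133,0.223,-0.014],[-0.133,0.223,-0.014],[-0.133,0.223,-0.014],[-0.133,0.223,-0.014],[-0.133,0.223,0.06],[-0.133,0.223,0.12],[-0.133,0.223,0.18],[-0.133,0.223,0.186],[-0.133,0.223,0.186]],"dr":[[0,0,0],[0,0,0],[0,0,0],[0,0,0],[0,0,0],[0,0,0],[0,0,0],[0,0,0],[0,0,0],[0,0,0]]}'; python3 - <<'E'
import runpy; runpy.run_path("ang.py")
from h import *
z=np.load("now.npz"); im=cv2.resize(z["im"],(800,600)); T=get_obs()["tcp_pos"]; p=pix("scene",T)*800/512
cv2.circle(im,(int(p[0]),int(p[1])),4,(0,0,255),1); cv2.imwrite("pics/m.png",im)
q=T[:2]-P0; print("tcp case",q@EX,q@EY,T[2])
r,h,off=.20,.013,.027
for a in(1.26,1.2,1.1,1.,.9,.8,.7,.6,.5,.4,.3,.2,.1,.05,0):
    xc=.115-r*np.cos(a)+.008*np.sin(a)+h; zc=.105+r*np.sin(a)+.008*np.cos(a)-off
    print(a,"tool y,z share",np.round([(xc-q@EX)/.75,-(zc-T[2])/.75],3))
E
```

```text
time_s: 11.35
tcp_pos: [0.6878, 0.1243, 0.2591]
orientation: [-2.516, -1.877, 0.005]
ft_force: [1.1, 0.8, 1.6]
gripper_width: 0.001
grip_force: 0.0
wide 0.67 lid angle 1.265356832719864 inliers 0.9183979037993637 zmax 0.32716905642029365
narrow 0.85 lid angle 1.4758345753928594 inliers 0.8867086794614724 zmax 0.33572525875701115
tcp case 0.15159126577074802 0.0008241827131133359 0.2640382646725692
1.26 tool y,z share [-0.103 -0.009]
1.2 tool y,z share [-0.118 -0.004]
1.1 tool y,z share [-0.143  0.006]
1.0 tool y,z share [-0.167  0.018]
0.9 tool y,z share [-0.189  0.033]
0.8 tool y,z share [-0.21   0.049]
0.7 tool y,z share [-0.229  0.068]
0.6 tool y,z share [-0.246  0.089]
0.5 tool y,z share [-0.26   0.111]
0.4 tool y,z share [-0.273  0.134]
0.3 tool y,z share [-0.283  0.159]
0.2 tool y,z share [-0.291  0.185]
0.1 tool y,z share [-0.296  0.211]
0.05 tool y,z share [-0.297  0.224]
0 tool y,z share [-0.298  0.237]
```

View pics/m.png

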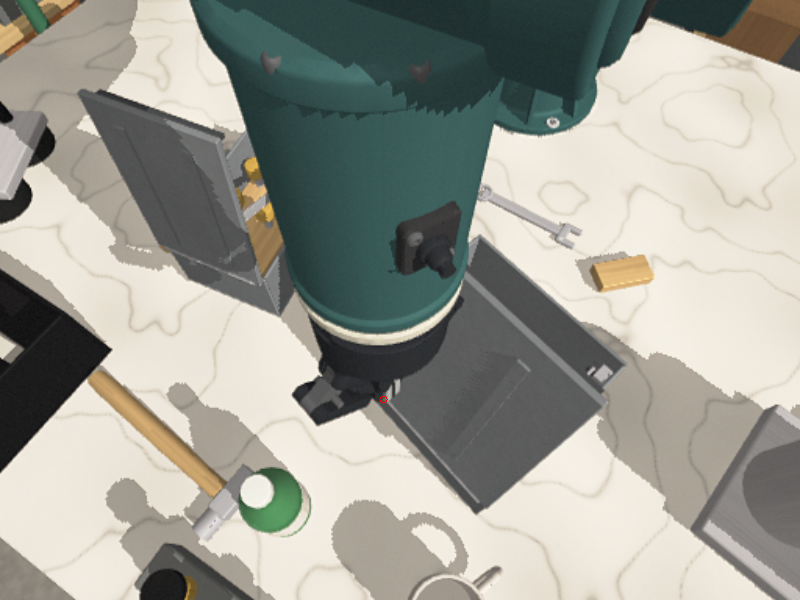

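The gripper is behind the lid: tip at about (390,395), lid plate from (460,300) to (480,510), and the narrow lid untouched at the left. Now I'll push along the arc in small steps.

```bash
python3 -m crank '{"gripper":[1,1,1,1,1,1,1,1,1,1],"travel":[[0,-0.05,-0.002],[0,-0.095,-0.006],[0,-0.107,-0.006],[0,-0.118,-0.004],[0,-0.13,0.001],[0,-0.143,0.006],[0,-0.155,0.012],[0,-0.167,0.018],[0,-0.178,0.025],[0,-0.189,0.033]],"dr":[[0,0,0],[0,0,0],[0,0,0],[0,0,0],[0,0,0],[0,0,0],[0,0,0],[0,0,0],[0,0,0],[0,0,0]]}'; python3 - <<'E'
import runpy; runpy.run_path("ang.py")
from h import *
T=get_obs()["tcp_pos"]; q=T[:2]-P0; print("tcp case",q@EX,q@EY,T[2],get_obs()["ft_force"])
E
```

```text
time_s: 12.5
tcp_pos: [0.5523, 0.1647, 0.2352]
orientation: [-2.518, -1.878, 0.001]
ft_force: [0.9, 0.6, 2.9]
gripper_width: 0.002
grip_force: 1.2
wide 0.62 lid angle 0.9215779796366861 inliers 0.9744080239892462 zmax 0.2923552199671797
narrow 0.93 lid angle 1.4778863588805717 inliers 0.8809863169897377 zmax 0.33563978789382465
tcp case 0.006382026191633175 -0.0009053330264055455 0.23470059248979913 [ 0.40362552 -0.0942853   0.43847202]
```

```bash
python3 -m crank '{"gripper":[1,1,1,1,1,1,1,1,1,1],"travel":[[0,-0.01,0.008],[0,-0.021,0.016],[0,-0.031,0.025],[0,-0.04,0.035],[0,-0.049,0.045],[0,-0.057,0.056],[0,-0.064,0.067],[0,-0.071,0.078],[0,-0.078,0.089],[0,-0.084,0.101]],"dr":[[0,0,0],[0,0,0],[0,0,0],[0,0,0],[0,0,0],[0,0,0],[0,0,0],[0,0,0],[0,0,0],[0,0,0]]}'; python3 -m crank '{"gripper":[1,1,1,1,1,1],"travel":[[0,-0.005,0.012],[0,-0.01,0.025],[0,-0.014,0.038],[0,-0.018,0.051],[0,-0.02,0.062],[0,-0.021,0.072]],"dr":[[0,0,0],[0,0,0],[0,0,0],[0,0,0],[0,0,0],[0,0,0]]}';python3 - <<'E'
import runpy; runpy.run_path("ang.py")
from h import *
T=get_obs()["tcp_pos"]; q=T[:2]-P0; print("tcp case",q@EX,q@EY,T[2],get_obs()["ft_force"])
E
```

```text
time_s: 13.65
tcp_pos: [0.4923, 0.1825, 0.1594]
orientation: [-2.518, -1.878, 0.0]
ft_force: [0.1, 0.2, 1.7]
gripper_width: -0.005
grip_force: 0.8
time_s: 14.25
tcp_pos: [0.4773, 0.1869, 0.1053]
orientation: [-2.518, -1.878, 0.001]
ft_force: [-1.0, -0.3, 1.3]
gripper_width: -0.002
grip_force: 0.6
wide 0.69 lid angle 0.11506834405179198 inliers 0.9641503759398496 zmax 0.13965689158070915
narrow 0.89 lid angle 1.476530633334943 inliers 0.8913169319826338 zmax 0.33572307245487004
tcp case -0.07095356300993358 -0.0006864581368006754 0.10549314133430057 [ 0.28278585 -0.54578459  0.79262735]
```

```bash
python3 -m crank '{"gripper":[1,1,1,1],"travel":[[0,0,0.007],[0,0,0.014],[0,0,0.02],[0,0,0.025]],"dr":[[0,0,0],[0,0,0],[0,0,0],[0,0,0]]}'|grep -E "tcp|ft_f"
python3 -m crank '{"gripper":[1,1],"travel":[[0,0,0.003],[0,0,0.003]],"dr":[[0,0,0],[0,0,0]]}'|grep -E "tcp|ft_f"
python3 ang.py
```

```text
tcp_pos: [0.4777, 0.187, 0.087]
ft_force: [-0.0, 0.0, 1.2]
tcp_pos: [0.4776, 0.1868, 0.0848]
ft_force: [0.1, 0.4, -0.3]
wide 0.64 lid angle 0.004733120394415681 inliers 0.9602567427385892 zmax 0.11816264826138854
narrow 0.64 lid angle 1.4778595081437775 inliers 0.8805303357832541 zmax 0.3357592701538411
```

The lid is at 0.005 rad, so it's shut. I'll retract.

```bash
python3 -m crank '{"gripper":[1,1,1,1,1,1,1,1],"travel":[[0,0,-0.03],[0,0,-0.09],[0,0,-0.15],[0,0,-0.2],[0,0,-0.24],[0,0,-0.24],[0,0,-0.24],[0,0,-0.24]],"dr":[[0,0,0],[0,0,0],[0,0,0],[0,0,0],[0,0,0],[0,0,0],[0,0,0],[0,0,0]]}'
python3 - <<'E'
import runpy; runpy.run_path("ang.py")
from h import *
z=np.load("now.npz"); cv2.imwrite("pics/z.png",cv2.resize(z["im"],(800,600)))
E
```

```text
time_s: 15.95
tcp_pos: [0.4768, 0.1866, 0.2639]
orientation: [-2.518, -1.878, 0.003]
ft_force: [0.2, -0.1, -0.2]
gripper_width: -0.002
grip_force: 0.0
wide 0.95 lid angle 0.005107113256589105 inliers 0.965051775147929 zmax 0.1181612414792275
narrow 0.9 lid angle 1.4776393862836577 inliers 0.8877812589005981 zmax 0.3356687133689468
```

View pics/z.png

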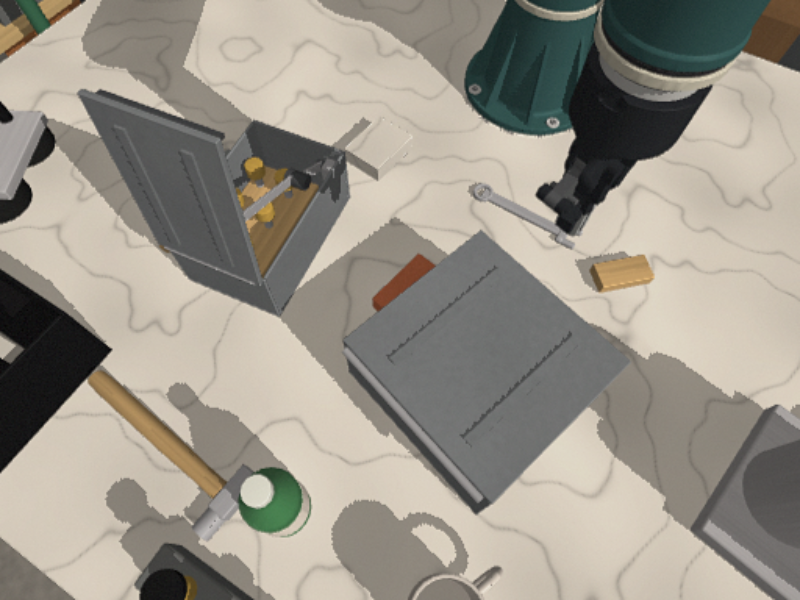

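The wide lid lies flat on its case, centred at about (490,370). The narrow lid is still upright at about (165,190), and the gripper is clear. Handing in.

```bash
python3 -c "
from rig import env; print(env.hand_in())"
```

```text
the job is handed in; nothing more can be done
None
```

I folded the wide case's stay and shut its lid without slamming it (0.005 rad by camera); the narrow case's lid is still open at 1.48 rad, the arm is clear, and the job is handed in at about 16 s, with no verdict shown.

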